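# Dim the lamp and bring the lens carriage to its click stop

## Robot

A 6-joint arm with a two-finger parallel gripper is mounted at the origin on a cart in front of the work surface, level with it; the furniture and walls round the work are solid. World frame = base frame: x ahead of the robot, y to its left, z up, the work surface at z = 0. Lengths are in m, angles in rad, forces in N, time in s.
With the tool pointing down it reaches from about 0.425 to 0.95 m from the base axis. Payload 14.7 kg.
Tool frame: the origin (TCP) lies on the front face of the gripper's body, between the roots of the fingers; the fingertips stand 73 mm ahead of it and the grasp point (between the pads) lies 54 mm ahead of it; z points along the fingers, y is the line along which they close (so a half turn about z gives the same grasp; the last joint's range is limited). The gripper opens to 85 mm and grips with 20 to 120 N. Pads are 22 mm wide; open, the fingers measure 114 mm over their backs; the gripper's body (76 mm by 85 mm) begins 54 mm behind the grasp point. The pads swing forward as they close: fully open they stand 13 mm farther back than shut.
Start: joints at [1.253, 0.48, 1.596, -0, 1.065, -0.047], TCP at [0.174, 0.626, 0.304] pointing down, gripper open.
Joint ranges: [-2.75, 2.75], [-0.82, 2.05], [0.23, 2.67], [-1.56, 4.7], [0.09, 2.69], [-2.92, 2.92]. Speed limits (rad/s): [1.89, 1.89, 2.39, 3.01, 3.01, 3.01].

## Interface

Orientations are given as a unit quaternion [w, x, y, z].
In Python, from plant import r, viewer, sensors, order gives the robot as it stands (r), with the cameras (viewer), the readings (sensors) and the job (order).
- The arm moves only by the shell command python3 drive.py FILE [OPENING] [FORCE], which reads ROWS from the file FILE. ROWS is a JSON object whose key "motion" holds a list of rows, 1 to 8 of them, each of 4 numbers: dx, dy, dz in m, then a turn about the tool's z in rad; each row is the pose to reach, as a shift and turn from the pose commanded when the command began, along the tool's axes at that moment; what a row does not reach only later rows make up. A row lasts 1/12 s, in which the tool goes at most 0.0417 m and 0.125 rad, less where a joint would pass 70% of its speed; a pose out of reach is approached as far as the arm can. OPENING is the opening from 0.0 (shut) to 1.0 (fully open), set as the command begins (- or left out keeps the last). The fingers move at their own pace and stop on an object; FORCE is the grip in N (left out, the last holds). Time passes only in rows, so rows that do not move let the fingers close. It prints the time, the measured TCP pose, the force, the opening and the grip force at its end. Input that does not fit is refused with a message, and nothing moves.
- sensors.get_state(): the state, without advancing time (a new reading comes with each control period).
- viewer.camera(name): name is "side" or "top"; returns a dict with "color" (480x640x3 uint8, red, green, blue), "intrinsics" (3x3 intrinsics, pixels), "k1" (the pictures are not rectified: a ray, as slopes to the right and down, at radius r is drawn at 1 + k1 r^2 times it, then the intrinsics apply), "eye" and "attitude" of the camera in the world. Camera axes: x right, y up, looking along -z (the intrinsics and any distortion apply to the point x, -y, -z); pixel columns grow to the right and rows downward; lengths in m; the calibration is good to about 2 mm. A picture is of the moment at which its call begins. There is no depth.
- order.finish_job(): hands the job in; it is judged then, once.
The state is a dict: "clock": time; "joint_pos": joint angles; "joint_vel": joint speeds; "tau": joint torques, N m; "position": TCP position; "orientation": TCP orientation; "contact_force": force on the tool from outside, world axes, zero at the start; "ft_torque": the same for the moment, N m; "width": opening from 0.0 (shut) to 1.0 (fully open); "gripper_force": force on a finger pad.
Only numpy, scipy, OpenCV 4.12 (cv2) and the standard library are available. Lean on these libraries where they do the work, as an engineer would, in place of code of your own. Each camera call takes 0.05 s, during which the arm holds its last target. There are 200 camera calls.

## Task

On the small optical bench, first set the dimmer lever beside the lamp to half power by standing it straight up (at the long middle tick), before the lens carriage is moved. Then take the lens holder and slide its carriage along the rail towards the lamp until its spring ball clicks into the notch of the index block clamped beside the rail; do not push it out past the notch. Finish while still holding the lens holder in the fingers, ball seated in the notch and lever still upright, and leave the other things on the bench top where they are.

Things in the scene. Friction and masses are not known exactly. Their poses are not given: they have to be found in the camera images.
- optics: Fixed optical bench: aluminium base plate 155 (x) by 410 (y) by 12 mm, on the worktop. Frame: origin at worktop level, x away from the robot at yaw 0, y along the rail towards the lamp, z up. Plate spans x -0.0925 to 0.0625, y -0.22 to 0.19; rail along y at x = 0. White screen 50 mm wide, top at z 0.096, at y -0.205. The dimmer lever stands on the robot's side of the lamp house.
- lamp (a point): Middle of the top of the white lamp house at the +y end of the bench, 95 mm above the worktop. The house is 78 mm (x) by 72 mm (y); its black nose reaches 12 mm out towards the carriage. Axes as the bench's.
- lever (a joint): Angle of the dimmer lever (rad) about an axis along the bench's x. 0 = straight up (half power), positive = leaning towards the bench's -y (towards the carriage), limits -0.95 and 0.95; it starts leaning 0.45 to 0.85. Stiff hinge (about 0.08 N m, that is 1.2 N at the knob): it stays where it is left.
- lever_knob (a point): Centre of the lever's black ball knob, 22 mm in diameter, on a steel stem 7 mm thick; 70 mm from the pivot. The nearest wall, the lamp house, is 45 mm from the knob's centre towards the bench's +x. The knob is 0.106 m above the worktop when upright.
- lever_pivot (a point): Point on the lever's hinge axis, 36 mm above the worktop, at (-0.070, 0.145) in the bench frame; the knob moves round it in the bench's y-z plane.
- carriage: Black lens carriage on the rail, 46 (x) x 50 (y) x 20 mm, with an upright flat aluminium lens holder on it. It slides only along the bench's y, 0.20 m of travel in all, with about 1 N of friction; axes as the bench's. Origin on the worktop level under its centre.
- lens_top (a point): Middle of the top edge of the lens holder, 100 mm above the worktop. The holder is a flat plate 12 mm thick along the bench's y, 46 mm wide along x, from 40 to 100 mm above the worktop; grip it over its thickness from above. Above z 80 mm its faces are plain. It starts 60 to 160 mm short of the notch (on its -y side); its y in the bench frame equals the notch's when the ball is seated.
- notch (a point): Dip between two steel humps, 6.25 mm either side of this point, on a dark steel index block 18 x 36 x 26 mm beside the rail, robot's side, at a place that varies. The black clamp screw on the block is level with the notch. Axes as the bench's. The ball meets the first hump 13 mm before the notch: it resists (5 N), from 6 mm it pulls (3 N) on into the notch; beyond, it resists again.
- cup: Bystander: capped specimen cup, 69 mm wide, 68 mm high, behind the bench. Origin at the centre of its underside.
- dropper: Bystander: dropper bottle, 38 mm wide, 96 mm high, behind the bench. Origin at the centre of its underside.
- timer: Bystander: white square bench timer, 66 x 66 x 16 mm, off the bench's -y end. Origin at the centre of its underside.
- dish: Bystander: closed petri dish, 93 mm across, 11 mm high, on the robot's side of the bench. Origin at the centre of its underside.
- tape: Bystander: roll of tape lying flat, 96 mm across, 25 mm high, on the robot's side of the bench. Origin at the centre of its underside.
- scissors: Bystander: scissors lying flat, 87 x 199 x 9 mm, to the left of the bench. Origin at the centre of the underside.

How it is judged:
On the way, in this order (a step that is already met when the one before it is completed fails the run):
1. the lever stands upright, within 0.12 rad, at rest, while the carriage is still within 10 mm of its start (value of joint lever between -0.12 and 0.12 rad and velocity of joint lever between -0.1 and 0.1 rad/s and distance of carriage from where it was at the start of the episode below 0.01 m), for 0.2 s.
2. the carriage is held in the fingers at the notch, within 3 mm (y of lens_top in the frame of notch between -0.003 and 0.003 m and linear speed of carriage below 0.005 m/s and contact force between the fingers and carriage above 1 N), for 0.3 s.
At the end, for the whole second after the job is handed in: The lens holder is held in the fingers (contact over 1 N), the carriage at rest with the ball within 3 mm of the middle of the notch along the rail, and the lever within 0.12 rad (7 degrees) of upright (all of step 2 and value of joint lever between -0.12 and 0.12 rad); the arm keeps its last pose, push and grip.
It fails at once if the carriage is pushed out past the notch (more than 10 mm beyond it) (y of lens_top in the frame of notch above 0.01 m).
It fails at once if a bystander is moved more than 20 mm (distance of any of cup, dropper, timer, dish, tape, scissors from where it was at the start of the episode above 0.02 m).
It also fails if it takes over 58 s, if anything falls off the work surface, if the arm or the gripper's body presses on something with over 40 N, if the wrist force passes 120 N, or if a joint passes its speed limit or range.

## Working session

There is one attempt and no reset: what is moved stays moved. The work goes in short steps, Python scripts to look and compute and a shell command to move; the robot and the scene stay as the last step left them, time stands still between calls to the robot, and variables do not carry over. Pictures are saved under pics/ and viewed, at most 10 in all, crops included, and the job is handed in when it is done.

```bash
ls; mkdir -p pics
python3 - <<'E'
from plant import r, viewer, sensors, order
import cv2,numpy as np
s=sensors.get_state(); print({k:np.round(v,3).tolist() for k,v in s.items()})
for n in("side","top"):
    c=viewer.camera(n); cv2.imwrite(f"pics/{n}0.png",c["color"][...,::-1]); print(n,c["intrinsics"],c["k1"],c["eye"],c["attitude"])
E
```

```text
drive.py
pics
plant.py
{'clock': 0.0, 'joint_pos': [1.253, 0.481, 1.597, 0.0, 1.065, -0.047], 'joint_vel': [0.0, 0.001, 0.0, -0.001, 0.001, 0.002], 'tau': [-0.001, -95.066, -43.018, -0.0, 0.012, -0.0], 'position': [0.174, 0.626, 0.303], 'orientation': [-0.0, 0.135, 0.991, -0.001], 'contact_force': [-0.723, -0.556, -0.277], 'ft_torque': [0.022, 0.033, 0.017], 'gripper_force': 0.0, 'width': 1.001}
side [[489.95719641   0.         318.87496184]
 [  0.         489.95719641 244.57166056]
 [  0.           0.           1.        ]] 0.005240665319890222 [ 0.23573798 -0.81967114  0.58296134] [ 0.84156351  0.5099421  -0.08627376 -0.15584205]
top [[569.05262254   0.         312.11314877]
 [  0.         569.05262254 234.30550757]
 [  0.           0.           1.        ]] 0.017968762169887506 [0.28583572 0.07676921 1.62071511] [-0.6994191  -0.06465091  0.06650871  0.7086676 ]
```

View pics/side0.png

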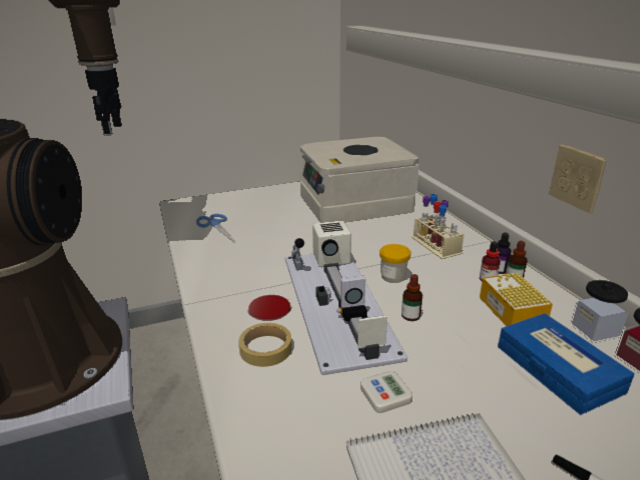

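View pics/top0.png

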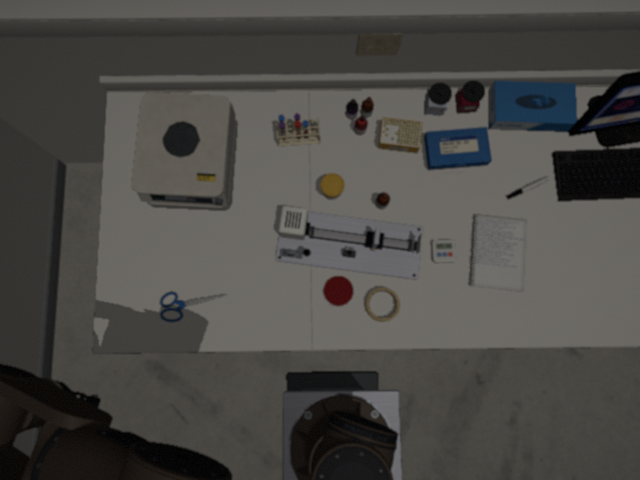

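The side view shows the lamp at about (332,243), the knob at (299,243), the lens holder at (351,285) and the index block at (322,295). In the top view the bench runs from (278,238) to (420,250). I'll enlarge both.

```bash
cat > h.py <<'E'
import numpy as np, cv2
from plant import r, viewer, sensors, order
from scipy.spatial.transform import Rotation as R
C={}
def cam(n):
    if n not in C: C[n]=viewer.camera(n)
    return C[n]
def rot(c): a=c["attitude"]; return R.from_quat([a[1],a[2],a[3],a[0]]).as_matrix()
def ray(c,u,v):
    p=cv2.undistortPoints(np.array([[[u,v]]],float),c["intrinsics"],np.array([c["k1"],0,0,0,0.]))[0,0]
    d=rot(c)@np.array([p[0],-p[1],-1]); return np.array(c["eye"]),d/np.linalg.norm(d)
def plane(c,u,v,z): e,d=ray(c,u,v); return e+d*(z-e[2])/d[2]
def two(c1,p1,c2,p2):
    a,d=ray(c1,*p1); b,f=ray(c2,*p2)
    s,t=np.linalg.lstsq(np.c_[d,-f],b-a,rcond=None)[0]
    return (a+s*d+b+t*f)/2, np.linalg.norm(a+s*d-b-t*f)
def proj(c,P):
    q=rot(c).T@(np.array(P)-c["eye"]); q=np.array([q[0],-q[1],-q[2]]); x=q[:2]/q[2]; x=x*(1+c["k1"]*(x@x))
    return (c["intrinsics"]@[*x,1])[:2]
def crop(c,x0,y0,w,h,k,f):
    im=c["color"][y0:y0+h,x0:x0+w,::-1]; im=cv2.resize(im,None,fx=k,fy=k,interpolation=cv2.INTER_CUBIC)
    im=cv2.convertScaleAbs(im,alpha=1.3)
    for i in range(0,w,10):
        cv2.line(im,(i*k,0),(i*k,6),(0,0,255),1)
        if i%20==0: cv2.putText(im,str(x0+i),(i*k+2,16),0,.4,(0,0,255))
    for i in range(0,h,10):
        cv2.line(im,(0,i*k),(6,i*k),(0,0,255),1)
        if i%20==0: cv2.putText(im,str(y0+i),(8,i*k+5),0,.4,(0,0,255))
    cv2.imwrite(f,im)
E
python3 - <<'E'
from h import *
crop(cam("side"),280,215,130,100,6,"pics/s1.png")
crop(cam("top"),270,195,155,90,5,"pics/t1.png")
E
```

```text
(no output)
```

View pics/s1.png

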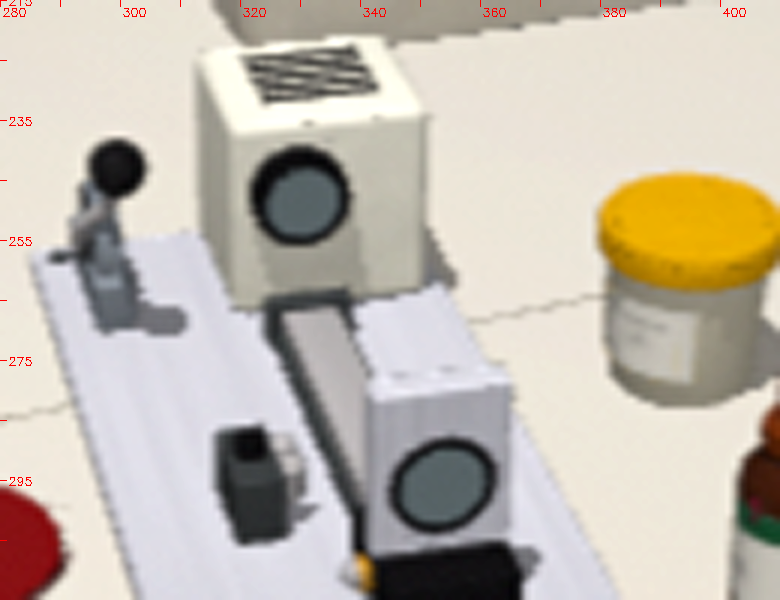

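View pics/t1.png

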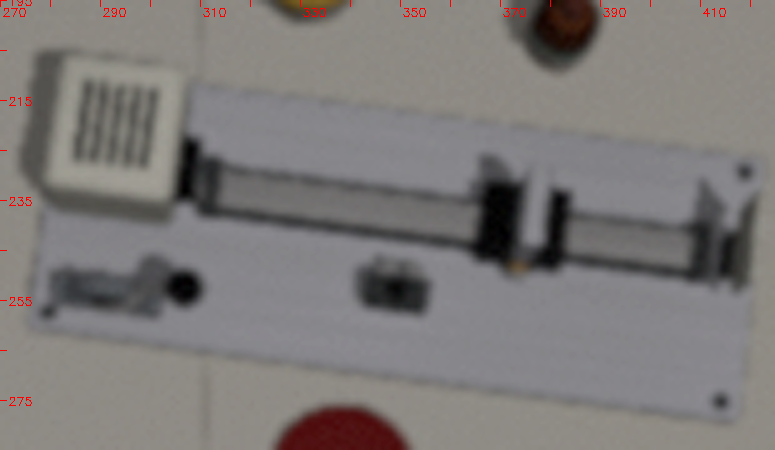

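Side view: knob (299.4,243), lens top middle about (352.8,278), clamp screw (321.7,288.7), lamp roof centre about (331.5,227). Top view: knob (306.6,252.6), lens top about (377,236.6), clamp screw (349.4,252.6), plate screws (279.6,257.4), (414,275) and (418.8,229.4).

```bash
cat > m.py <<'E'
from h import *
s,t=cam("side"),cam("top")
def dark(c,u,v,w,th):
    u0,v0=int(u)-w,int(v)-w; g=cv2.cvtColor(c["color"],cv2.COLOR_RGB2GRAY)[v0:v0+2*w+1,u0:u0+2*w+1].astype(float)
    m=np.clip(th-g,0,None); y,x=np.mgrid[:2*w+1,:2*w+1]; return (u0+(m*x).sum()/m.sum(), v0+(m*y).sum()/m.sum())
if __name__=="__main__":
    ks,kt=dark(s,299.4,243,5,60),dark(t,306.6,252.6,4,60)
    cs,ct=dark(s,321.7,288.7,3,40),dark(t,349.4,252.6,3,45)
    print(ks,kt,cs,ct)
    print("knob",two(s,ks,t,kt)); print("screw",two(s,cs,t,ct))
    print("lens",two(s,(352.8,277.9),t,(376.8,236.6)),plane(s,352.8,277.9,.1),plane(t,376.8,236.6,.1))
    print("lamp",two(s,(331.5,227.3),t,(293,220)))
    P=[plane(t,*dark(t,*p,2,110),.013) for p in((279.6,257.4),(414,275),(418.8,229.4))]
    print("plate",P); d=P[0]-P[1]; print("ydir yaw",np.arctan2(-d[0],d[1]),np.linalg.norm(d)); e=P[2]-P[1]; print("xyaw",np.arctan2(e[1],e[0]),np.linalg.norm(e))
E
python3 m.py
```

```text
(np.float64(299.1182795698925), np.float64(242.88928713659897)) (np.float64(305.8972257250946), np.float64(251.93757881462798)) (np.float64(321.12985074626863), np.float64(288.97462686567167)) (np.float64(348.91829268292685), np.float64(252.7280487804878))
knob (array([0.52364817, 0.08871837, 0.08812777]), np.float64(0.0030548264741770406))
screw (array([ 0.52813267, -0.03190489,  0.03967374]), np.float64(0.0015657467220510837))
lens (array([ 0.56344531, -0.10499622,  0.09947897]), np.float64(0.000822962434835115)) [ 0.56353353 -0.10576123  0.1       ] [ 0.56295039 -0.10480441  0.1       ]
lamp (array([0.61265861, 0.12284765, 0.09441426]), np.float64(0.0011341391522521828))
plate [array([0.52385477, 0.16527982, 0.013     ]), array([ 0.46693239, -0.21616543,  0.013     ]), array([ 0.59974135, -0.23528575,  0.013     ])]
ydir yaw -0.14813501971720808 0.3856690816130412
xyaw -0.14298608843636404 0.13417826628041182
```

```bash
cat > go.py <<'E'
import sys,numpy as np
from plant import r, viewer, sensors, order
from scipy.spatial.transform import Rotation as R
# grasp-point target in bench frame (x,y,z) -> shift in tool axes + turn
O=np.array([.5788,-.0224,0]); Y=-.146; B=R.from_euler('z',Y).as_matrix()
s=sensors.get_state(); q=s["orientation"]; T=R.from_quat([q[1],q[2],q[3],q[0]]).as_matrix()
g=np.array(s["position"])+T@[0,0,.054]
print("grasp bench",np.round(B.T@(g-O),4),"t",s["clock"],"F bench",np.round(B.T@s["contact_force"],1),"width",s["width"])
yaw=np.arctan2(-T[0,1],T[1,1]); print("turn tool z",round(-(Y-yaw),4),"tool z",np.round(T[:,2],3))
if len(sys.argv)>1:
    tgt=O+B@np.array([float(v) for v in sys.argv[1:4]]); print("tool shift",np.round(T.T@(tgt-g),4))
E
python3 go.py -.07 .123 .18
```

```text
grasp bench [-0.495   0.5828  0.2497] t 0.3 F bench [ 0.1 -0.2 -0. ] width 1.0002496557080514
turn tool z -0.1249 tool z [-0. -0. -1.]
tool shift [-0.479  -0.4033  0.0698]
```

```bash
echo '{"motion":[[-0.03, -0.025, 0, -0.06], [-0.06, -0.05, 0, -0.125], [-0.09, -0.075, 0, -0.125], [-0.12, -0.1, 0, -0.125], [-0.15, -0.125, 0, -0.125], [-0.18, -0.15, 0, -0.125], [-0.21, -0.175, 0, -0.125], [-0.24, -0.2, 0, -0.125]]}' > m.json && python3 drive.py m.json 1.0 20; python3 go.py -.07 .123 .18
```

```text
clock: 0.97
position: [0.3522, 0.3678, 0.304]
orientation: [0.0, 0.073, 0.997, 0.0]
contact_force: [2.0, 0.1, -0.9]
width: 1.004
gripper_force: 0.0
grasp bench [-0.2809  0.3531  0.25  ] t 0.9667 F bench [ 2.   0.4 -0.9] width 1.004103250697942
turn tool z 0.0005 tool z [ 0.  0. -1.]
tool shift [-0.2108 -0.2302  0.07  ]
```

```bash
echo '{"motion":[[-0.026, -0.028, 0, 0], [-0.052, -0.056, 0, 0], [-0.078, -0.084, 0, 0], [-0.104, -0.112, 0, 0], [-0.13, -0.14, 0.01, 0], [-0.156, -0.168, 0.03, 0], [-0.182, -0.198, 0.05, 0], [-0.208, -0.228, 0.07, 0]]}' > m.json && python3 drive.py m.json; echo '{"motion":[[0, 0, 0, 0], [0, 0, 0, 0], [0, 0, 0, 0]]}' > m.json && python3 drive.py m.json; python3 go.py -.07 .123 .09
python3 - <<'E'
from h import *
crop(cam("side"),260,180,130,100,6,"pics/s2.png")
E
```

```text
clock: 1.63
position: [0.5218, 0.1172, 0.2366]
orientation: [0.001, 0.073, 0.997, 0.0]
contact_force: [0.3, 0.1, 0.3]
width: 1.001
gripper_force: 0.0
clock: 1.88
position: [0.5208, 0.1188, 0.237]
orientation: [-0.0, 0.073, 0.997, 0.0]
contact_force: [-0.4, 1.3, -0.7]
width: 1.0
gripper_force: 0.0
grasp bench [-0.078   0.1313  0.183 ] t 1.8833 F bench [-0.6  1.3 -0.7] width 1.0004247425254476
turn tool z -0.0008 tool z [-0.001  0.    -1.   ]
tool shift [-0.008  -0.0083  0.093 ]
```

View pics/s2.png

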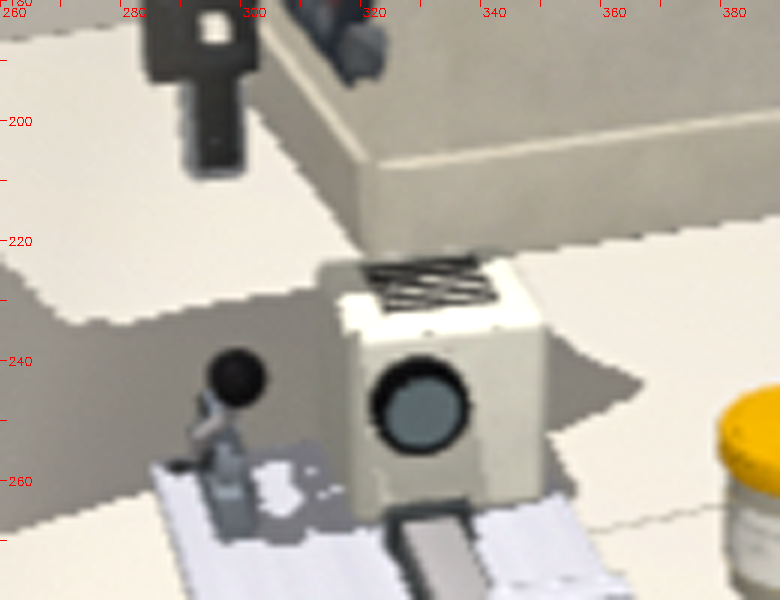

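The open fingers, seen end-on at (296,205), stand above the knob at (299,243). I'll move 8 mm each way and go down.

```bash
echo '{"motion":[[-0.008, -0.008, 0, 0], [-0.008, -0.008, 0.02, 0], [-0.008, -0.008, 0.045, 0], [-0.008, -0.008, 0.07, 0], [-0.008, -0.008, 0.093, 0], [-0.008, -0.008, 0.093, 0], [-0.008, -0.008, 0.093, 0]]}' > m.json && python3 drive.py m.json; python3 go.py -.07 .147 .104
```

```text
clock: 2.52
position: [0.5273, 0.1103, 0.1441]
orientation: [-0.001, 0.072, 0.997, -0.0]
contact_force: [-0.6, 0.3, 0.6]
width: 1.003
gripper_force: 0.0
grasp bench [-0.0703  0.1238  0.0901] t 2.5167 F bench [-0.6  0.2  0.6] width 1.003006045190835
turn tool z 0.0014 tool z [-0.001 -0.    -1.   ]
tool shift [-0.0004  0.0232 -0.014 ]
```

```bash
echo '{"motion":[[0, 0.006, -0.003, 0], [0, 0.012, -0.007, 0], [0, 0.018, -0.011, 0], [0, 0.023, -0.014, 0], [0, 0.023, -0.014, 0]]}' > m.json && python3 drive.py m.json; echo '{"motion":[[0, 0, 0, 0], [0, 0, 0, 0], [0, 0, 0, 0], [0, 0, 0, 0], [0, 0, 0, 0], [0, 0, 0, 0], [0, 0, 0, 0], [0, 0, 0, 0]]}' > m.json && python3 drive.py m.json 0.2 20; python3 go.py -.07 .147 .104
python3 - <<'E'
from h import *
crop(cam("side"),260,180,130,100,6,"pics/s3.png")
E
```

```text
clock: 2.93
position: [0.5319, 0.1336, 0.1608]
orientation: [0.001, 0.072, 0.997, 0.0]
contact_force: [-1.0, -5.2, 7.6]
width: 1.002
gripper_force: 3.8
clock: 3.6
position: [0.5312, 0.1328, 0.1584]
orientation: [0.0, 0.073, 0.997, 0.0]
contact_force: [-0.7, 0.2, 7.4]
width: 0.238
gripper_force: 19.3
grasp bench [-0.0697  0.1466  0.1044] t 3.6 F bench [-0.7  0.1  7.4] width 0.23791151599176516
turn tool z 0.0 tool z [ 0.  0. -1.]
tool shift [0.0003 0.0004 0.0004]
```

View pics/s3.png

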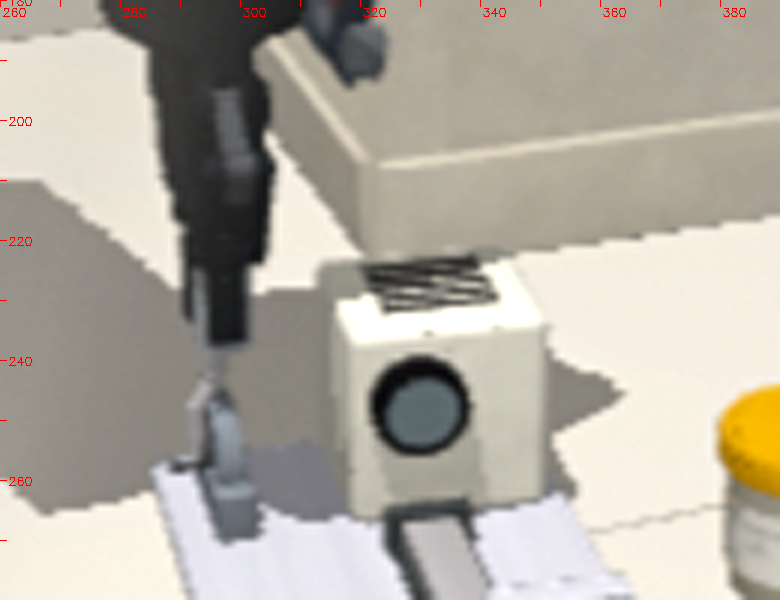

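The fingers hold the knob (opening 0.24, about 20 mm) with the stem upright below. I'll release, rise and check.

```bash
echo '{"motion":[[0, 0, 0, 0], [0, 0, 0, 0], [0, 0, 0, 0], [0, 0, 0, 0], [0, 0, 0, 0]]}' > m.json && python3 drive.py m.json 1.0; echo '{"motion":[[0, 0, -0.03, 0], [0, 0, -0.06, 0], [0, 0, -0.09, 0], [0, -0.04, -0.09, 0], [0, -0.08, -0.09, 0], [0, -0.12, -0.09, 0], [0, -0.16, -0.09, 0], [0, -0.16, -0.09, 0]]}' > m.json && python3 drive.py m.json; python3 go.py 0 -.084 .17
python3 - <<'E'
from m import *
ks=dark(s,296,235,8,50);print(ks)
e,d=ray(s,*ks)
# meet the lever's plane bench x=-.07
import numpy as np
O=np.array([.5788,-.0224,0]);B=R.from_euler('z',-.146).as_matrix()
E=B.T@(e-O);D=B.T@d;print(E+D*(-.07-E[0])/D[0])
for z in(.1,.106,.11):print(z,B.T@(plane(s,*ks,z)-O))
crop(s,260,200,130,100,6,"pics/s4.png")
E
```

```text
clock: 4.07
position: [0.531, 0.1326, 0.158]
orientation: [-0.0, 0.073, 0.997, -0.0]
contact_force: [-0.7, -0.0, -0.2]
width: 0.929
gripper_force: 0.0
clock: 4.73
position: [0.5067, -0.031, 0.2482]
orientation: [-0.0, 0.074, 0.997, -0.001]
contact_force: [0.0, 0.5, -1.3]
width: 0.998
gripper_force: 0.0
grasp bench [-0.0701 -0.0191  0.1942] t 4.7333 F bench [-0.1  0.5 -1.3] width 0.9979731286314697
turn tool z -0.0031 tool z [-0.    -0.001 -1.   ]
tool shift [-0.0703 -0.0647  0.0242]
(np.float64(295.56471816283926), np.float64(228.68893528183716))
[-0.07        0.15957374  0.09508112]
0.1 [-0.07154684  0.14950902  0.1       ]
0.106 [-0.07343366  0.13723217  0.106     ]
0.11 [-0.07469154  0.1290476   0.11      ]
```

View pics/s4.png

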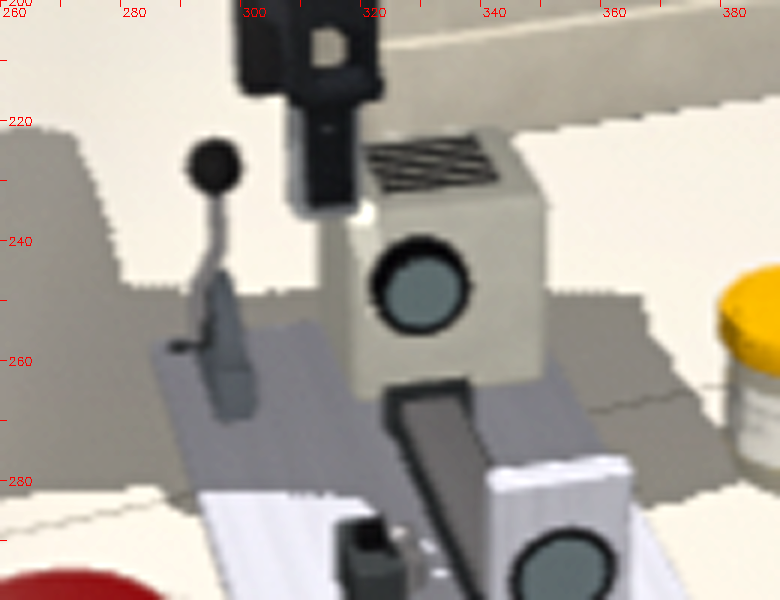

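The knob now stands at (295.7,227.8) with the stem vertical below it. I'll check its height and y with the top view too.

Run:
```python
from h import *
s,t=cam("side"),cam("top")
O=np.array([.5788,-.0224,0]);B=R.from_euler('z',-.146).as_matrix()
P=O+B@[-.07,.147,.106]; print(proj(s,P),proj(t,P))
for y in(.139,.155): print(y,proj(s,O+B@[-.07,y,.106]),proj(t,O+B@[-.07,y,.106]))
crop(t,260,190,160,100,5,"pics/t4.png")
```

```text
[296.3345765  226.69218328] [289.17415233 249.01152101]
0.139 [296.94367285 228.1948059 ] [292.11414694 249.4000932 ]
0.155 [295.73308067 225.20831517] [286.23480282 248.62305138]
```

View pics/t4.png

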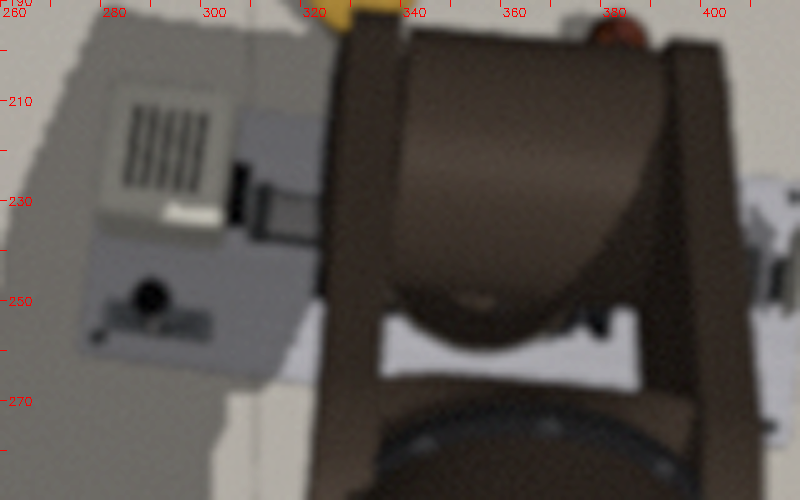

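Top view: knob at (290.4,249.4), over the lever's base at about (291.6,254). That puts the knob within about 2 mm of the pivot's y, so the lever is upright. On to the lens holder.

```bash
echo '{"motion":[[-0.023, -0.022, 0, 0], [-0.046, -0.043, 0, 0], [-0.069, -0.065, 0.02, 0], [-0.069, -0.065, 0.024, 0], [-0.069, -0.065, 0.024, 0], [-0.069, -0.065, 0.024, 0]]}' > m.json && python3 drive.py m.json 1.0; python3 go.py -.002 -.084 .101
```

```text
clock: 5.43
position: [0.5663, -0.0987, 0.2235]
orientation: [-0.001, 0.072, 0.997, 0.0]
contact_force: [-0.4, 0.3, 0.4]
width: 0.997
gripper_force: 0.0
grasp bench [-0.0014 -0.0773  0.1695] t 5.4333 F bench [-0.4  0.2  0.4] width 0.9972539682787298
turn tool z 0.0013 tool z [-0.002  0.001 -1.   ]
tool shift [ 0.0005 -0.0067  0.0685]
```

Run:
```python
from h import *
crop(cam("side"),300,190,130,100,6,"pics/s5.png")
```

```text
(no output)
```

View pics/s5.png

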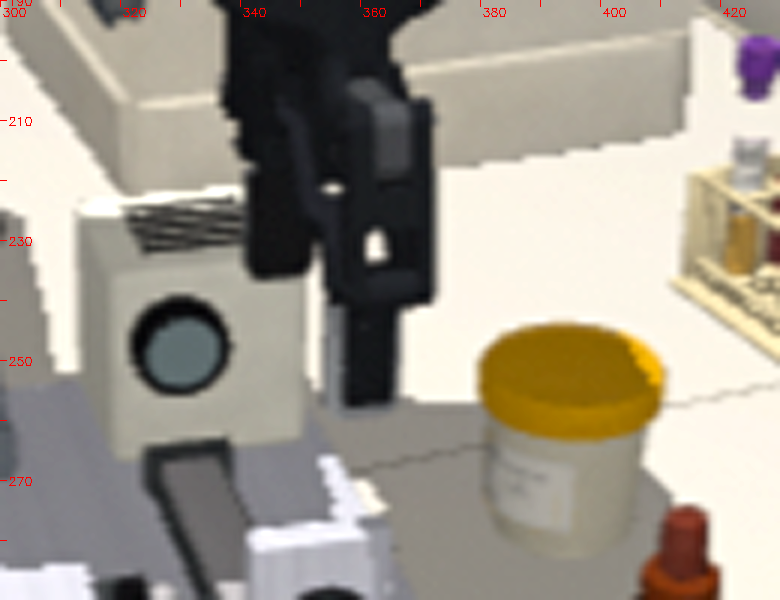

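The gripper stands above and behind the holder's top at (352,279); the near fingertip is at (361,257). I'll check that against the projection of its computed position.

Run:
```python
from h import *
s=cam("side");O=np.array([.5788,-.0224,0]);B=R.from_euler('z',-.146).as_matrix()
print(proj(s,O+B@[-.0014,-.0773-.057,.1635]),proj(s,O+B@[-.0014,-.0773-.0425,.1635]),proj(s,O+B@[-.003,-.084,.1]))
```

```text
[362.13118557 261.0719442 ] [359.75618698 257.08716097] [352.68760743 277.71192696]
```

Consistent. Down and grip.

```bash
echo '{"motion":[[0, -0.007, 0, 0], [0, -0.007, 0.025, 0], [0, -0.007, 0.05, 0], [0, -0.007, 0.068, 0], [0, -0.007, 0.068, 0], [0, -0.007, 0.068, 0]]}' > m.json && python3 drive.py m.json 1.0; python3 go.py; echo '{"motion":[[0, 0, 0, 0], [0, 0, 0, 0], [0, 0, 0, 0], [0, 0, 0, 0], [0, 0, 0, 0], [0, 0, 0, 0], [0, 0, 0, 0], [0, 0, 0, 0]]}' > m.json && python3 drive.py m.json 0 50; python3 go.py -.002 -.034 .101
```

```text
clock: 6.03
position: [0.5651, -0.1068, 0.1562]
orientation: [-0.001, 0.073, 0.997, 0.0]
contact_force: [0.6, 0.6, 0.9]
width: 0.998
gripper_force: 0.0
grasp bench [-0.0013 -0.0855  0.1022] t 6.0333 F bench [0.5 0.7 0.9] width 0.997855092488131
turn tool z 0.0007 tool z [-0.001  0.    -1.   ]
clock: 6.7
position: [0.5657, -0.107, 0.1566]
orientation: [0.0, 0.073, 0.997, -0.0]
contact_force: [-1.3, 1.4, 7.9]
width: 0.128
gripper_force: 50.3
grasp bench [-0.0006 -0.0856  0.1026] t 6.7 F bench [-1.5  1.2  7.9] width 0.12776633241181806
turn tool z 0.0002 tool z [ 0.001 -0.    -1.   ]
tool shift [0.0014 0.0516 0.0016]
```

Gripped. Sliding 45 mm first, then small steps while watching the force.

```bash
echo '{"motion":[[0, 0.007, 0, 0], [0, 0.015, 0, 0], [0, 0.023, 0, 0], [0, 0.031, 0, 0], [0, 0.039, 0, 0], [0, 0.045, 0, 0], [0, 0.045, 0, 0], [0, 0.045, 0, 0]]}' > m.json && python3 drive.py m.json; python3 go.py
for i in 1 ; do echo '{"motion":[[0, 0.002, 0, 0], [0, 0.004, 0, 0], [0, 0.004, 0, 0], [0, 0.004, 0, 0]]}' > m.json && python3 drive.py m.json; python3 go.py; done
python3 - <<'E'
from h import *
crop(cam("side"),290,220,100,100,6,"pics/s6.png")
E
```

```text
clock: 7.37
position: [0.5724, -0.062, 0.1566]
orientation: [0.0, 0.073, 0.997, 0.0]
contact_force: [-1.1, 1.0, 8.1]
width: 0.125
gripper_force: 50.3
grasp bench [-0.0006 -0.0402  0.1026] t 7.3667 F bench [-1.3  0.8  8.1] width 0.12518199148275902
turn tool z 0.0007 tool z [ 0.001  0.    -1.   ]
clock: 7.7
position: [0.5729, -0.0584, 0.1566]
orientation: [0.0, 0.073, 0.997, 0.0]
contact_force: [-2.0, 0.5, 8.8]
width: 0.123
gripper_force: 50.3
grasp bench [-0.0006 -0.0365  0.1026] t 7.7 F bench [-2.1  0.2  8.8] width 0.12302723917611066
turn tool z 0.0002 tool z [ 0.001 -0.    -1.   ]
```

View pics/s6.png

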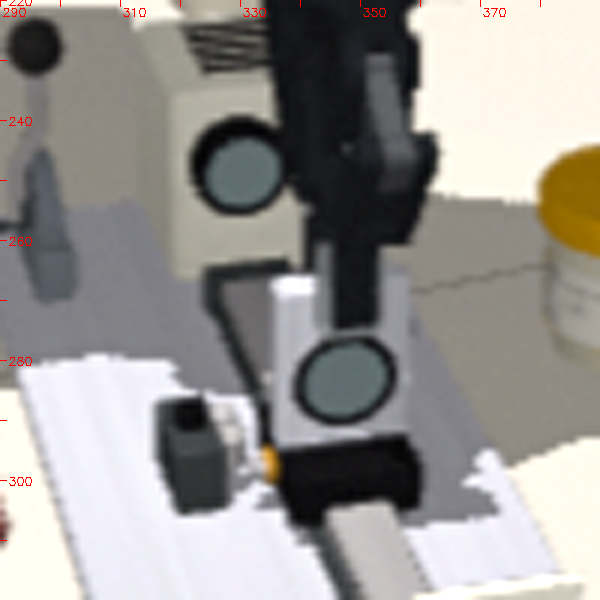

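The holder is held and its orange ball at (333,297) is just short of the first hump, at about (329,293). The lever is still upright. Continuing in 2–3 mm steps.

```bash
f(){ python3 go.py | grep bench; }
echo '{"motion":[[0, 0.001, 0, 0], [0, 0.003, 0, 0], [0, 0.003, 0, 0], [0, 0.003, 0, 0]]}' > m.json && python3 drive.py m.json >/dev/null; f
echo '{"motion":[[0, 0.001, 0, 0], [0, 0.002, 0, 0], [0, 0.002, 0, 0], [0, 0.002, 0, 0]]}' > m.json && python3 drive.py m.json >/dev/null; f
echo '{"motion":[[0, 0.001, 0, 0], [0, 0.002, 0, 0], [0, 0.002, 0, 0], [0, 0.002, 0, 0]]}' > m.json && python3 drive.py m.json >/dev/null; f
echo '{"motion":[[0, 0.001, 0, 0], [0, 0.002, 0, 0], [0, 0.002, 0, 0], [0, 0.002, 0, 0]]}' > m.json && python3 drive.py m.json >/dev/null; f
echo '{"motion":[[0, 0.001, 0, 0], [0, 0.002, 0, 0], [0, 0.002, 0, 0], [0, 0.002, 0, 0]]}' > m.json && python3 drive.py m.json >/dev/null; f
```

```text
grasp bench [-0.0005 -0.0335  0.1026] t 8.0833 F bench [-1.2  1.2  7.6] width 0.12297619839416912
grasp bench [-0.0005 -0.0315  0.1026] t 8.4167 F bench [-1.7  1.   8.1] width 0.12904365096775128
grasp bench [-0.0006 -0.0296  0.1026] t 8.75 F bench [-0.8  0.5  7.5] width 0.12583311387491972
grasp bench [-0.0005 -0.0278  0.1026] t 9.0833 F bench [-0.9 -2.7  7.9] width 0.12360509442891242
grasp bench [-0.0005 -0.0258  0.1026] t 9.4167 F bench [-1.3 -2.1  7. ] width 0.12646183213897785
```

Resistance started at y ≈ -0.029, which puts the notch near -0.016; vision gave -0.017. Continuing.

```bash
f(){ python3 go.py | grep bench; }
echo '{"motion":[[0, 0.001, 0, 0], [0, 0.002, 0, 0], [0, 0.002, 0, 0], [0, 0.002, 0, 0]]}' > m.json && python3 drive.py m.json >/dev/null; f
echo '{"motion":[[0, 0.001, 0, 0], [0, 0.0015, 0, 0], [0, 0.0015, 0, 0], [0, 0.0015, 0, 0]]}' > m.json && python3 drive.py m.json >/dev/null; f
echo '{"motion":[[0, 0.001, 0, 0], [0, 0.0015, 0, 0], [0, 0.0015, 0, 0], [0, 0.0015, 0, 0]]}' > m.json && python3 drive.py m.json >/dev/null; f
echo '{"motion":[[0, 0.001, 0, 0], [0, 0.0015, 0, 0], [0, 0.0015, 0, 0], [0, 0.0015, 0, 0]]}' > m.json && python3 drive.py m.json >/dev/null; f
echo '{"motion":[[0, 0.001, 0, 0], [0, 0.001, 0, 0], [0, 0.001, 0, 0], [0, 0.001, 0, 0]]}' > m.json && python3 drive.py m.json >/dev/null; f
```

```text
grasp bench [-0.0005 -0.0237  0.1026] t 9.75 F bench [-1.1 -1.2  7.3] width 0.12398125501516302
grasp bench [-0.0005 -0.0221  0.1026] t 10.0833 F bench [-1.2  0.4  8.2] width 0.1270529907609848
grasp bench [-0.0005 -0.0205  0.1026] t 10.4167 F bench [-1.6  2.2  8.5] width 0.12514954753896296
grasp bench [-0.0005 -0.0189  0.1026] t 10.75 F bench [-1.6  2.7  7.8] width 0.12554692838638015
grasp bench [-0.0005 -0.0178  0.1026] t 11.0833 F bench [-1.4  4.2  7.2] width 0.12685762882629795
```

```bash
f(){ python3 go.py | grep bench; }
for i in 1; do echo '{"motion":[[0, 0.0005, 0, 0], [0, 0.001, 0, 0], [0, 0.001, 0, 0], [0, 0.001, 0, 0]]}' > m.json && python3 drive.py m.json >/dev/null; f; done
echo '{"motion":[[0, 0, 0, 0], [0, 0, 0, 0]]}' > m.json && python3 drive.py m.json >/dev/null; f
echo '{"motion":[[0, 0.0005, 0, 0], [0, 0.001, 0, 0], [0, 0.001, 0, 0], [0, 0.001, 0, 0]]}' > m.json && python3 drive.py m.json >/dev/null; f
echo '{"motion":[[0, 0, 0, 0], [0, 0, 0, 0]]}' > m.json && python3 drive.py m.json >/dev/null; f
```

```text
grasp bench [-0.0005 -0.0169  0.1026] t 11.4167 F bench [-0.9  2.1  8. ] width 0.12740075244184423
grasp bench [-0.0005 -0.0169  0.1026] t 11.5833 F bench [-0.5  2.4  8. ] width 0.12534995194149842
grasp bench [-0.0005 -0.0162  0.1026] t 11.9167 F bench [-1.8  0.   7.4] width 0.1227766720904129
grasp bench [-0.0005 -0.0162  0.1026] t 12.0833 F bench [-1.4 -1.3  8.1] width 0.1292268064852069
```

The pull vanished and changed sign at -0.0162, so the ball is seated. All three cues (hump onset, crest, vision) agree within 1 mm. I'll check the lever numerically and hand in.

```bash
echo '{"motion":[[0, 0, 0, 0], [0, 0, 0, 0], [0, 0, 0, 0], [0, 0, 0, 0]]}' > m.json && python3 drive.py m.json; python3 go.py
python3 - <<'E'
from m import *
k=dark(s,296,235,8,50); print(k)
if abs(k[0]-295.56)<.8 and abs(k[1]-228.69)<.8: print(order.finish_job())
E
```

```text
clock: 12.42
position: [0.5759, -0.0384, 0.1566]
orientation: [0.0, 0.073, 0.997, -0.0]
contact_force: [-1.6, -0.2, 7.7]
width: 0.127
gripper_force: 50.3
grasp bench [-0.0005 -0.0162  0.1026] t 12.4167 F bench [-1.5 -0.4  7.7] width 0.12679654901757886
turn tool z 0.0002 tool z [ 0.001 -0.    -1.   ]
(np.float64(295.5674876847291), np.float64(228.76256157635467))
the job is handed in; nothing more can be done
None
```

I handed the job in at about 12.4 s: the lever measures upright, and the lens holder is still gripped with its ball seated in the notch to within about 1 mm by force and camera; the hand-in returned no verdict, and I didn't measure the bystanders afterwards.

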